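# Seat the drill chuck's taper and tap it home

### The arm

A 6-joint arm with a two-finger parallel gripper is mounted at the origin on the work surface. World frame = base frame: x ahead of the robot, y to its left, z up, the work surface at z = 0. Lengths are in m, angles in rad, forces in N, time in s.
With the tool pointing down it reaches from about 0.4 to 0.825 m from the base axis. Payload 7 kg.
Tool frame: the origin (TCP) lies at the very end of the fingers, on their centre line; the grasp point (between the pads) lies arm.hold_point_z behind it (arm.hold_point_z is the distance from the TCP to the grasp point, in m); z points along the fingers, y is the line along which they close (so a half turn about z gives the same grasp; the last joint's range is limited). The gripper opens to 88 mm and grips with 3 to 60 N. Pads are 19 mm wide; open, the fingers measure 130 mm over their backs; the gripper's body (78 mm by 193 mm) begins 47 mm behind the grasp point.
Start: joints at [-0.961, 0.359, 0.012, 0, -1.224, -0.288], TCP at [0.213, -0.64, 0.227] pointing down, gripper open.
Joint ranges: [-3.07, 3.07], [-1.43, 2.12], [-1.02, 1.25], [-3.03, 1.67], [-3.05, -0], [-3.03, 3.03]. Speed limits (rad/s): [2.39, 2.39, 3.01, 3.14, 3.14, 3.14].

### API

Orientations are given as [roll, pitch, yaw] about the fixed x, y, z axes, in that order (R = Rz(yaw) Ry(pitch) Rx(roll)).
In Python, from station import arm gives the robot as it stands.
- The arm moves only by the tool hand_motion, called as name(argument=value, ...) on one line, values as JSON. Schema: {"type":"object","properties":{"increments":{"type":"object","properties":{"motion":{"type":"array","items":{"type":"array","items":{"type":"number"},"minItems":5,"maxItems":5},"minItems":1,"maxItems":20}},"additionalProperties":false,"required":["motion"]},"squeeze":{"type":"number"},"only":{"type":"string"},"quiet":{"type":"boolean"},"lines":{"type":"string"}},"required":["increments"],"additionalProperties":false}. increments is an object whose key "motion" holds a list of rows, 1 to 20 of them, each of 5 numbers: the finger opening in m, then dx, dy, dz in units of 100 mm, then a turn about the tool's z in rad; each row is the pose to reach, as a shift and turn from the pose commanded when the call began, along the tool's axes at that moment; what a row does not reach only later rows make up. A row lasts 1/12 s, in which the tool goes at most 0.0417 m and 0.125 rad, less where a joint would pass 70% of its speed; a pose out of reach is approached as far as the arm can. The fingers move at their own pace and stop on an object; squeeze is the grip in N (left out, the last holds). Time passes only in rows, so rows that do not move let the fingers close. The tool returns the time, the measured TCP pose, the force, the opening and the grip force at its end. only (a regular expression) keeps the lines of the reply that match it, lines (a string "A,B") keeps lines A to B, and quiet returns only ok. Input that does not fit is refused with a message, and nothing moves.
- arm.get_state(): the state, without advancing time (a new reading comes with each control period).
- arm.grab_frame(name): name is "side" or "top"; returns the picture (384x512x3 uint8, red, green, blue); there is no depth.
- arm.camera_params(name): a dict with "fx", "fy", "cx", "cy" (pixels), "T" (4x4, takes a point from camera to world coordinates). Camera axes: x right, y down, z forward; pixel columns grow to the right and rows downward; lengths in m; the calibration is good to about 2 mm. A picture is of the moment at which its call begins. camera_params takes no time and is no camera call.
- arm.job_done(): hands the job in; it is judged then, once.
The state is a dict: "t": time; "q": joint angles; "qd": joint speeds; "joint_efforts": joint torques, N m; "eef_pos": TCP position; "ee_rot": TCP orientation; "force": force on the tool from outside, world axes, zero at the start; "moment": the same for the moment, N m; "width": finger opening in m; "gripper_force": force on a finger pad.
Only numpy, scipy, OpenCV 4.12 (cv2) and the standard library are available. Lean on these libraries where they do the work, as an engineer would, in place of code of your own. Each camera call takes 0.05 s, during which the arm holds its last target. There are 200 camera calls.

### The job

Take the flat-nosed drill chuck (not the pointed centre) out of the wooden block, set its tapered shank into the steel collet of the grey stand and let go. Then, with the mallet and not the gripper, tap the chuck's nose until the collet is fully home against its stop, in at least two separate taps with the mallet lifted well clear in between. Stand the mallet upright on the bench again, and leave the centre, the dish and the jar where they are.

Things in the scene. Friction and masses are not known exactly. Their poses are not given: they have to be found in the camera images.
- drill_chuck: loose drill chuck on a tapered shank, 0.35 kg, upright. Origin: centre of the shank's lower end, 6 mm above the bench at the start; z up its axis. Bright steel shank z 0 (diameter 16) to 55 (diameter 24), neck to 59; dark ribbed body, diameter 36, z 59 to 97, narrowing to a flat nose, diameter 24, at 109. It starts in one of the block's holes, body underside on the block's top
- chuck_nose (a point): middle of the drill chuck's flat nose, the face to tap; 109 mm above the chuck's origin, z up
- collet (a joint): how far the taper collet is driven down, in m: 0 at the top, 0.015 at its stop (home). Starts between 0 and 0.003. The split collet closes on the shank over the last 6 mm. It slides stiffly (12 to 15 N, plus 2 N per 10 mm/s), does not sink under the weight of chuck and mallet, and stays where it is driven
- collet_seat (a point): centre of the floor inside the collet, on which the shank's lower end rests; moves down with the collet: 32 mm above the bench with the collet at 0, 17 mm when home. z up. The tapered bore leaves the shank 1 mm of play all round until it is driven; with the chuck in, its body's underside is 6 mm above the collet's rim
- collet_rim (a point): centre of the collet's open mouth, 53 mm above its floor; bore diameter 26 there, rim diameter 34, steel. 85 mm above the bench with the collet at 0 (17 mm above the grey housing), 70 mm when home (2 mm above the housing)
- stand: grey tightening stand, bolted to the bench: round foot of diameter 110, 10 mm thick, and an upright round housing of diameter 62 whose top is 68 mm above the bench. Origin: centre of the underside, on the collet's axis; z up
- mallet: small soft mallet, loose, 0.4 kg, standing upright on its striking face. Black rubber head, diameter 46, z 0 to 44; wooden handle, diameter 24, straight up from z 44 to 126. Origin: centre of the striking face, on the bench at the start; z up the handle. Held by the handle from above, it taps straight down
- rack: wooden storage block fixed to the bench, 80 (its x) by 190 (its y) by 65 mm high. Origin: centre of the underside. Two 28 mm holes at y = -45 and +45 mm on its own y axis, one holding the chuck and one the centre, which is in which varies
- centre: pointed steel lathe centre on the same tapered shank as the chuck, standing in the other hole; collar of diameter 32 from 59 to 69 mm above its origin and a cone to a point at 99 mm. Origin: lower end of the shank. To be left alone
- dish: round steel dish, diameter 130, 35 mm high, on the bench beyond the stand; origin under its centre. To be left alone
- jar: small amber jar with a black cap, diameter 60, 75 mm high, on the bench; origin under its centre. To be left alone

How it is judged:
On the way, in this order (a step that is already met when the one before it is completed fails the run):
1. the chuck stands with its shank in the collet, let go, the collet not yet driven (less than 6 mm down) (horizontal distance between drill_chuck and collet_seat below 0.004 m and z of drill_chuck in the frame of collet_seat below 0.003 m and angle between drill_chuck's own z axis and vertical below 0.09 rad and contact force between the fingers and drill_chuck below 0.5 N and linear speed of drill_chuck below 0.02 m/s and value of joint collet below 0.006 m), for 0.2 s.
2. the mallet strikes the chuck's nose (contact force between mallet and drill_chuck above 2 N and horizontal distance between mallet and chuck_nose below 0.02 m).
3. the mallet is lifted at least 5 mm clear of the nose before the collet is home (horizontal distance between drill_chuck and collet_seat below 0.004 m and z of drill_chuck in the frame of collet_seat below 0.003 m and angle between drill_chuck's own z axis and vertical below 0.09 rad and z of mallet in the frame of chuck_nose above 0.005 m and value of joint collet below 0.0125 m).
4. further tapping has driven the collet home (at least 13.5 mm down) (horizontal distance between drill_chuck and collet_seat below 0.004 m and z of drill_chuck in the frame of collet_seat below 0.003 m and angle between drill_chuck's own z axis and vertical below 0.09 rad and value of joint collet above 0.0135 m), for 0.1 s.
At the end, for the whole second after the job is handed in: the collet is at least 13.5 mm down (of 15); the chuck's shank end rests on the collet's floor (within 3 mm in height, 4 mm sideways) and the chuck is upright within 0.09 rad; the mallet stands upright (within 0.1 rad) on its head on the bench; both are at rest (all of step 4 and linear speed of each of drill_chuck, mallet below 0.02 m/s and angle between mallet's own z axis and vertical below 0.1 rad and height (world z) of mallet below 0.006 m); the robot touches nothing.
It fails at once if the gripper or arm pushes on the chuck while the collet is more than 9 mm down (the mallet must drive it) (value of joint collet above 0.009 m and contact force between any of the fingers, the arm and drill_chuck above 1 N).
It fails at once if the centre, the dish or the jar is moved more than 25 mm (distance of any of centre, dish, jar from where it was at the start of the episode above 0.025 m).
It also fails if it takes over 70 s, if anything falls off the work surface, if the arm or the gripper's body presses on something with over 40 N, if the wrist force passes 120 N, or if a joint passes its speed limit or range.

## Working session

There is one attempt and no reset: what is moved stays moved. The work goes in short steps, Python scripts to look and compute and a tool call to move; the robot and the scene stay as the last step left them, time stands still between calls to the robot, and variables do not carry over. Pictures are saved under pics/ and viewed, at most 10 in all, crops included, and the job is handed in when it is done.

```bash
ls; mkdir -p pics
```

Run:
```python
from station import arm
import cv2, numpy as np
for n in("top","side"):
    f=arm.grab_frame(n); cv2.imwrite(f"pics/{n}0.png",f[:,:,::-1]); p=arm.camera_params(n)
    print(n,p["fx"],p["fy"],p["cx"],p["cy"]);print(np.round(p["T"],4))
s=arm.get_state();print(s["eef_pos"],s["ee_rot"],s["width"],arm.hold_point_z,s["force"])
```

```text
pics
station.py
top 480.9986503661663 480.9986503661663 262.8345472860363 187.95825005266218
[[-0.0193 -0.9912  0.1313  0.4739]
 [-0.9996  0.0217  0.0171 -0.0334]
 [-0.0198 -0.1309 -0.9912  1.278 ]
 [ 0.      0.      0.      1.    ]]
side 361.16945818362314 361.16945818362314 252.02903759870014 185.32394178102157
[[-0.8949 -0.2861  0.3425  0.3001]
 [-0.4463  0.5769 -0.6841  0.6058]
 [-0.0019 -0.7651 -0.6439  0.7014]
 [ 0.      0.      0.      1.    ]]
[ 0.21331781 -0.63993586  0.22570046] [ 3.14006925e+00 -1.68186320e-04 -2.81989475e+00] 0.08775150422858641 0.0188 [-0.27754296 -0.65571058 -0.40448871]
```

View pics/top0.png

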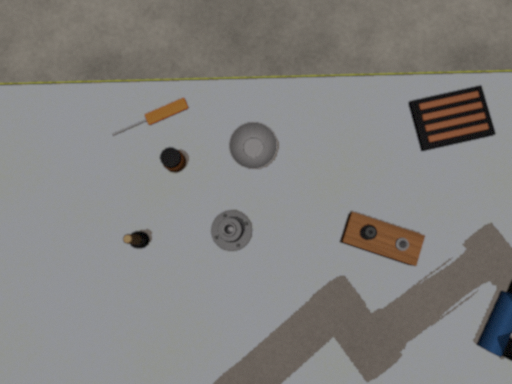

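View pics/side0.png

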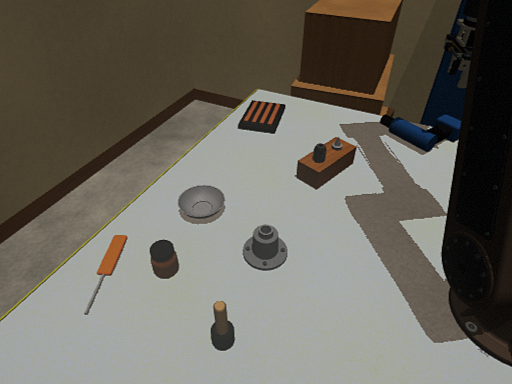

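The top view shows the chuck (369,232), centre (402,244), stand (231,230), mallet (handle top 127,239, head 139,240), dish (253,146) and jar (172,158). In the side view the chuck is at (320,152), the collet at (265,232) and the mallet at (221,325). I'll enlarge the key parts next.

Create h.py:
```python
import numpy as np, cv2
from station import arm
def ray(n,uv):
    p=arm.camera_params(n);T=np.array(p["T"])
    d=T[:3,:3]@np.array([(uv[0]-p["cx"])/p["fx"],(uv[1]-p["cy"])/p["fy"],1]);return T[:3,3],d
def plane(n,uv,z):
    o,d=ray(n,uv);return o+d*(z-o[2])/d[2]
def proj(n,P):
    p=arm.camera_params(n);T=np.array(p["T"]);c=T[:3,:3].T@(np.array(P)-T[:3,3])
    return np.array([c[0]/c[2]*p["fx"]+p["cx"],c[1]/c[2]*p["fy"]+p["cy"]])
def crop(f,c,h,s):
    x,y=c;return cv2.resize(np.ascontiguousarray(f[y-h:y+h,x-h:x+h,::-1]),None,fx=s,fy=s,interpolation=cv2.INTER_CUBIC)
```

Run:
```python
from h import *
t=cv2.imread("pics/top0.png")[:,:,::-1];s=cv2.imread("pics/side0.png")[:,:,::-1]
a=np.hstack([crop(t,c,22,6) for c in((372,234),(231,230),(134,239))])
b=np.hstack([crop(s,c,33,4) for c in((320,160),(265,240),(221,325))])
cv2.imwrite("pics/crops.png",np.vstack([a,b]))
for n,uv,z in(("top",(369,232),.115),("side",(320,145),.115),("top",(402,244),.1),("top",(231,229),.085),("side",(265,230),.085),("top",(127,239),.126),("side",(220,305),.126)):print(n,uv,plane(n,uv,z).round(4))
```

```text
top (369, 232) [ 0.5158 -0.2661  0.115 ]
side (320, 145) [ 0.5162 -0.2677  0.115 ]
top (402, 244) [ 0.4859 -0.3472  0.1   ]
top (231, 229) [0.5311 0.068  0.085 ]
side (265, 230) [0.5295 0.0811 0.085 ]
top (127, 239) [0.5103 0.3143 0.126 ]
side (220, 305) [0.5098 0.3151 0.126 ]
```

View pics/crops.png

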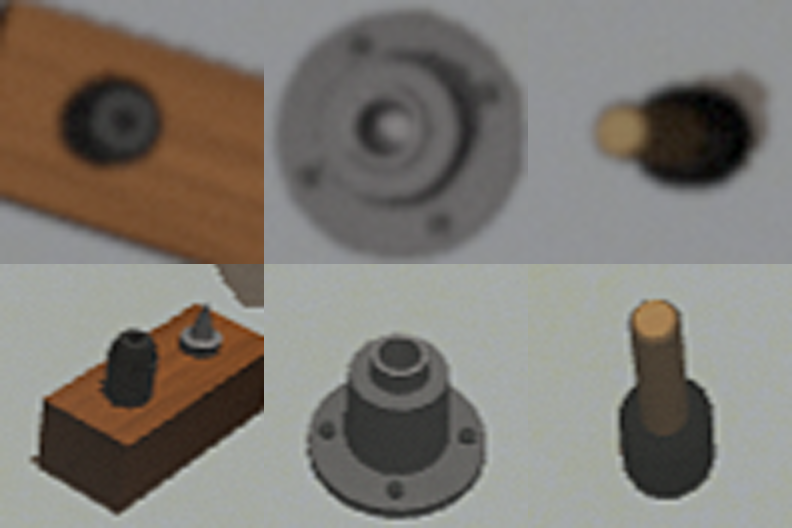

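The crops show the chuck nose at about (370.3,231.5) top and (320,145) side, the collet mouth at (229.6,229.1) and (265.8,228.8), and the mallet handle top at (127.3,238.6) and (219.6,305.8). I'll refine these with masks.

Run:
```python
from h import *
def tri(a,b):
    (o1,d1),(o2,d2)=ray("top",a),ray("side",b)
    A=np.stack([d1,-d2],1);k=np.linalg.lstsq(A,o2-o1,rcond=None)[0];p,q=o1+k[0]*d1,o2+k[1]*d2
    return ((p+q)/2).round(4),(p-q).round(4)
for n,a,b in(("chuck",(370.3,231.5),(320,145.2)),("rim",(229.6,229.1),(265.8,228.8)),("mallet",(127.3,238.6),(219.6,305.8))):print(n,tri(a,b))
t=cv2.imread("pics/top0.png");s=cv2.imread("pics/side0.png")
def mask(f,c,h,m):
    M=np.zeros(f.shape[:2],np.uint8);x,y=c;M[y-h:y+h,x-h:x+h]=m[y-h:y+h,x-h:x+h]*255
    C=max(cv2.findContours(M,0,cv2.CHAIN_APPROX_NONE)[0],key=cv2.contourArea);return C
g=cv2.cvtColor(t,6);C=mask(t,(231,230),28,g<128)
e=cv2.fitEllipse(cv2.convexHull(C));print("foot top",e,plane("top",e[0],.008))
hsv=cv2.cvtColor(t,cv2.COLOR_BGR2HSV);C=mask(t,(127,239),9,(hsv[...,1]>90)&(hsv[...,2]>115))
print("handle",cv2.minEnclosingCircle(C))
C=mask(t,(382,238),50,(hsv[...,1]>90)&(hsv[...,0]<25)&(hsv[...,2]>70));r=cv2.minAreaRect(C);P=[plane("top",u,.065)[:2].round(4) for u in cv2.boxPoints(r)];print("rack",r,P,np.mean(P,0))
C=mask(t,(370,232),14,g<60);e=cv2.minEnclosingCircle(C);print("chuck all",e)
for n,u,z in(("top",(370.3,231.5),.115),("side",(320,145.2),.115),("top",(229.6,229.1),.084),("side",(265.8,228.8),.084),("top",(127.3,238.6),.126),("side",(219.6,305.8),.126)):print(n,plane(n,u,z).round(4))
for u,z in(((172,158),.075),((253,146),.02)):print(plane("top",u,z).round(3))
```

```text
chuck (array([ 0.5169, -0.2697,  0.1129]), array([ 0.0004,  0.0001, -0.    ]))
rim (array([0.5314, 0.072 , 0.0794]), array([-0.0003, -0.0001, -0.    ]))
mallet (array([0.5113, 0.3148, 0.1219]), array([0.0002, 0.0001, 0.    ]))
foot top ((231.31468200683594, 230.01373291015625), (41.74601745605469, 42.47706985473633), 35.05978775024414) [0.53214321 0.07375401 0.008     ]
handle ((127.1956558227539, 238.45652770996094), 3.548980474472046)
rack ((383.3060302734375, 238.44618225097656), (77.41053771972656, 31.987825393676758), 18.103763580322266) [array([ 0.4951, -0.2066]), array([ 0.5706, -0.2346]), array([ 0.5067, -0.4149]), array([ 0.4323, -0.3858])] [ 0.501175 -0.310475]
chuck all ((367.95001220703125, 232.33999633789062), 8.383294105529785)
top [ 0.517  -0.2692  0.115 ]
side [ 0.5159 -0.2667  0.115 ]
top [0.531  0.0716 0.084 ]
side [0.5298 0.076  0.084 ]
top [0.5112 0.3136 0.126 ]
side [0.5096 0.3168 0.126 ]
[0.716 0.218 0.075]
[0.754 0.012 0.02 ]
```

Add to h.py:
```python
from scipy.spatial.transform import Rotation as Ro
def to(x,y,z,close=None):
    s=arm.get_state();R=Ro.from_euler("xyz",s["ee_rot"]).as_matrix()
    d=R.T@(np.array([x,y,z])-s["eef_pos"]);a=np.arctan2(R[1,1],R[0,1])
    print("t",round(s["t"],2),"shift",d.round(4),"turn",None if close is None else round(-((np.radians(close)-a+np.pi/2)%np.pi-np.pi/2),3),"tilt",R[:2,2].round(4),"q",np.round(s["q"],2))
```

```bash
python3 -c "
from h import *
to(.5165,-.268,.2257,160.7)"
```

```text
t 0.1 shift [-4.052e-01  2.570e-01  3.000e-04] turn -0.912 tilt [-0.0006  0.0014] q [-0.96  0.36  0.01 -0.   -1.22 -0.29]
```
Go above and descend part. First to above at z .226 .

The manual's scale: shifts go in units of 100 mm. Converting my numbers, -0.405 m is -4.05, 0.257 m is 2.57.

hand_motion(increments={"motion":[[0.088, -2, 1.27, 0, -0.45], [0.088, -4.05, 2.57, 0, -0.912], [0.088, -4.05, 2.57, 0, -0.912], [0.088, -4.05, 2.57, 0, -0.912], [0.088, -4.05, 2.57, 0, -0.912], [0.088, -4.05, 2.57, 0, -0.912], [0.088, -4.05, 2.57, 0, -0.912], [0.088, -4.05, 2.57, 0, -0.912], [0.088, -4.05, 2.57, 0, -0.912], [0.088, -4.05, 2.57, 0, -0.912], [0.088, -4.05, 2.57, 0, -0.912], [0.088, -4.05, 2.57, 0, -0.912], [0.088, -4.05, 2.57, 0, -0.912], [0.088, -4.05, 2.57, 0, -0.912]]}, squeeze=20)

```text
t: 1.27
eef_pos: [0.5169, -0.2671, 0.226]
ee_rot: [3.141, -0.0, -1.905]
force: [0.9, 0.4, 0.1]
width: 0.0874
gripper_force: 0.0
```

Run:
```python
from h import *
to(.5165,-.268,.140,160.7)
for n in("top","side"):cv2.imwrite(f"pics/{n}1.png",arm.grab_frame(n)[:,:,::-1])
print(arm.get_state()["force"])
```

```text
t 1.27 shift [0.001 0.    0.086] turn 0.002 tilt [-0.001   0.0003] q [-0.14  0.21 -0.2  -0.   -1.17 -0.19]
[-0.13032471  0.06487049  0.66191587]
```

hand_motion(increments={"motion":[[0.088, 0.01, 0, 0.4, 0.002], [0.088, 0.01, 0, 0.8, 0.002], [0.088, 0.01, 0, 1.15, 0.002], [0.088, 0.01, 0, 1.4, 0.002], [0.088, 0.01, 0, 1.56, 0.002], [0.088, 0.01, 0, 1.56, 0.002], [0.03, 0.01, 0, 1.56, 0.002], [0.03, 0.01, 0, 1.56, 0.002], [0.03, 0.01, 0, 1.56, 0.002], [0.03, 0.01, 0, 1.56, 0.002], [0.03, 0.01, 0, 1.56, 0.002], [0.03, 0.01, 0, 1.56, 0.002]]}, squeeze=20)

```text
t: 2.37
eef_pos: [0.5164, -0.2694, 0.0714]
ee_rot: [-3.14, 0.0, -1.91]
force: [0.0, -0.1, -0.8]
width: 0.053
gripper_force: 0.0
```

Run:
```python
from h import *
f=arm.grab_frame("side");g=arm.grab_frame("top")
cv2.imwrite("pics/grasp.png",np.hstack([crop(f,(325,150),50,4),crop(g,(369,232),50,4)]))
```

```text
(no output)
```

View pics/grasp.png

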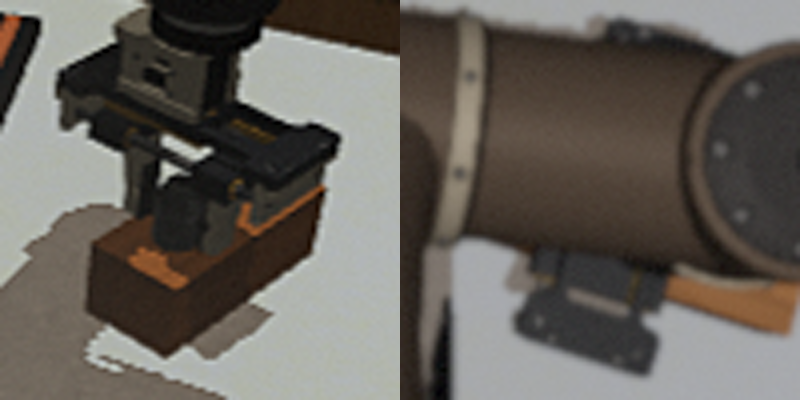

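The side crop shows the fingers straddling the chuck body with the tips just above the block. They are still closing.

hand_motion(increments={"motion":[[0.03, 0, 0, 0, 0], [0.03, 0, 0, 0, 0], [0.03, 0, 0, 0, 0], [0.03, 0, 0, 0, 0], [0.03, 0, 0, 0, 0], [0.03, 0, 0, 0, 0], [0.03, 0, 0, 0, 0]]}, squeeze=25)

```text
t: 3.05
eef_pos: [0.516, -0.2693, 0.0707]
ee_rot: [3.141, 0.0, -1.91]
force: [-1.5, 2.7, 4.0]
width: 0.0357
gripper_force: 25.0
```

```bash
python3 -c "
from h import *
to(.5165,-.268,.200,160.7)"
```

```text
t 3.05 shift [-0.0014 -0.     -0.1293] turn -0.002 tilt [-0.0001  0.    ] q [-0.15  0.35 -0.39 -0.   -0.83 -0.19]
```

hand_motion(increments={"motion":[[0.03, 0, 0, -0.2, 0], [0.03, 0, 0, -0.5, 0], [0.03, 0, 0, -0.9, 0], [0.03, 0, 0, -1.2, 0], [0.03, 0, 0, -1.35, 0], [0.03, 0, 0, -1.35, 0]]}, squeeze=25)

```text
t: 3.55
eef_pos: [0.5179, -0.27, 0.2092]
ee_rot: [-3.135, 0.001, -1.91]
force: [0.9, -0.3, -2.4]
width: 0.0354
gripper_force: 25.0
```

```bash
python3 -c "
from h import *
to(.5315,.0735,.200,160.7)"
```

```text
t 3.55 shift [-0.3285  0.1014  0.0088] turn -0.002 tilt [ 0.0062 -0.0016] q [-0.15  0.22 -0.23  0.   -1.12 -0.19]
```

hand_motion(increments={"motion":[[0.03, -0.35, 0.11, 0, 0], [0.03, -0.7, 0.22, 0, 0], [0.03, -1.05, 0.33, 0, 0], [0.03, -1.4, 0.44, 0, 0], [0.03, -1.75, 0.54, 0, 0], [0.03, -2.1, 0.65, 0, 0], [0.03, -2.45, 0.76, 0, 0], [0.03, -2.8, 0.87, 0, 0], [0.03, -3.1, 0.96, 0, 0], [0.03, -3.28, 1.01, 0, 0], [0.03, -3.28, 1.01, 0, 0], [0.03, -3.28, 1.01, 0, 0], [0.03, -3.28, 1.01, 0, 0]]}, squeeze=25)

```text
t: 4.63
eef_pos: [0.529, 0.0732, 0.204]
ee_rot: [3.14, -0.002, -1.91]
force: [-1.2, -0.1, -3.1]
width: 0.0352
gripper_force: 25.0
```

```bash
python3 - <<'E'
from h import *
to(.5315,.0735,.165,160.7)
f=arm.grab_frame("side");g=arm.grab_frame("top")
cv2.imwrite("pics/side2.png",f[:,:,::-1])
cv2.imwrite("pics/v2.png",np.hstack([crop(f,(265,205),50,4),crop(g,(231,230),50,4)]))
p=arm.get_state()["eef_pos"]; c=p+[0,0,-.0647]
print(proj("side",c),proj("side",p),proj("side",[.5315,.0735,.084]))
E
```

```text
t 4.63 shift [-0.0011 -0.0023  0.039 ] turn -0.002 tilt [-0.0024 -0.0008] q [ 0.5   0.15 -0.33 -0.   -1.1  -0.84]
[267.175187   210.59567384] [267.94428114 188.54987583] [265.60483526 227.85201525]
```

View pics/v2.png

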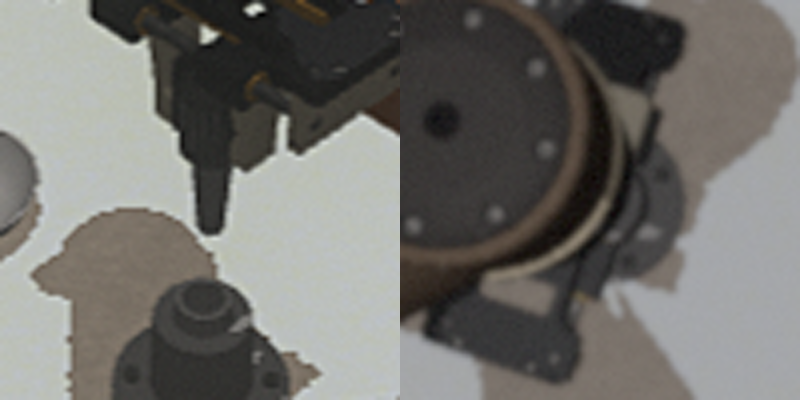

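The shank tip in the side crop is at (267.4,212), within about 1 px of the predicted point, and the collet mouth is at (266.1,229). The relative alignment holds, so I'll descend in stages.

To row units: -0.0023 m is -0.023, -0.001 m is -0.01.

hand_motion(increments={"motion":[[0.03, -0.01, -0.023, 0.1, 0], [0.03, -0.01, -0.023, 0.25, 0], [0.03, -0.01, -0.023, 0.4, 0], [0.03, -0.01, -0.023, 0.53, 0], [0.03, -0.01, -0.023, 0.6, 0], [0.03, -0.01, -0.023, 0.6, 0], [0.03, -0.01, -0.023, 0.6, 0]]}, squeeze=25)

```text
t: 5.32
eef_pos: [0.5324, 0.0732, 0.1453]
ee_rot: [3.141, -0.001, -1.91]
force: [-0.2, 0.8, -4.1]
width: 0.0358
gripper_force: 25.0
```

```bash
python3 - <<'E'
from h import *
to(.5315,.0735,.099,160.7)
print(arm.get_state()["force"])
E
```

```text
t 5.32 shift [-0.      0.001   0.0463] turn -0.003 tilt [-0.0006 -0.0005] q [ 0.5   0.2  -0.4   0.   -0.96 -0.84]
[-0.15178965  0.84692496 -4.05307274]
```

hand_motion(increments={"motion":[[0.03, 0, 0.01, 0.1, 0], [0.03, 0, 0.01, 0.2, 0], [0.03, 0, 0.01, 0.3, 0], [0.03, 0, 0.01, 0.35, 0], [0.03, 0, 0.01, 0.35, 0]]}, squeeze=25)

```text
t: 5.73
eef_pos: [0.5304, 0.0737, 0.1088]
ee_rot: [3.139, -0.002, -1.91]
force: [-0.3, 0.1, -4.2]
width: 0.0352
gripper_force: 25.0
```

hand_motion(increments={"motion":[[0.03, 0, 0, 0.03, 0], [0.03, 0, 0, 0.06, 0], [0.03, 0, 0, 0.09, 0], [0.03, 0, 0, 0.11, 0], [0.03, 0, 0, 0.11, 0]]}, squeeze=25)

```text
t: 6.15
eef_pos: [0.5312, 0.074, 0.0992]
ee_rot: [3.141, -0.0, -1.91]
force: [-0.3, -1.2, -3.3]
width: 0.0353
gripper_force: 25.0
```

hand_motion(increments={"motion":[[0.03, 0, 0, 0.01, 0], [0.03, 0, 0, 0.02, 0], [0.03, 0, 0, 0.02, 0]]}, squeeze=25)

```text
t: 6.4
eef_pos: [0.5314, 0.074, 0.0975]
ee_rot: [3.142, 0.0, -1.91]
force: [-0.0, 0.5, -2.9]
width: 0.0353
gripper_force: 25.0
```

hand_motion(increments={"motion":[[0.03, 0, 0, 0.01, 0], [0.03, 0, 0, 0.01, 0]]}, squeeze=25)

```text
t: 6.57
eef_pos: [0.5314, 0.0741, 0.0965]
ee_rot: [3.142, 0.0, -1.91]
force: [-0.4, 0.3, -3.7]
width: 0.0353
gripper_force: 25.0
```

hand_motion(increments={"motion":[[0.03, 0, 0, 0.01, 0], [0.03, 0, 0, 0.01, 0]]}, squeeze=25)

```text
t: 6.73
eef_pos: [0.5313, 0.074, 0.0954]
ee_rot: [3.141, -0.0, -1.91]
force: [-0.4, 0.6, -3.9]
width: 0.0352
gripper_force: 25.0
```

hand_motion(increments={"motion":[[0.03, 0, 0, 0.01, 0], [0.03, 0, 0, 0.01, 0]]}, squeeze=25)

```text
t: 6.9
eef_pos: [0.5314, 0.074, 0.0944]
ee_rot: [3.141, -0.0, -1.91]
force: [-0.6, 0.1, -3.8]
width: 0.0353
gripper_force: 25.0
```

hand_motion(increments={"motion":[[0.03, 0, 0, 0.01, 0], [0.03, 0, 0, 0.01, 0]]}, squeeze=25)

```text
t: 7.07
eef_pos: [0.5316, 0.0741, 0.0941]
ee_rot: [-3.141, 0.0, -1.909]
force: [-3.2, 0.1, 2.0]
width: 0.0355
gripper_force: 25.0
```

Contact with the floor felt at about 2.5 mm collet travel. Now I'll release and retreat upward.

hand_motion(increments={"motion":[[0.06, 0, 0, 0, 0], [0.088, 0, 0, 0, 0], [0.088, 0, 0, 0, 0], [0.088, 0, 0, 0, 0], [0.088, 0, 0, 0, 0], [0.088, 0, 0, 0, 0], [0.088, 0, 0, -0.2, 0], [0.088, 0, 0, -0.5, 0], [0.088, 0, 0, -0.85, 0], [0.088, 0, 0, -1.2, 0], [0.088, 0, 0, -1.2, 0], [0.088, 0, 0, -1.2, 0]]}, squeeze=25)

```text
t: 8.07
eef_pos: [0.5326, 0.0746, 0.2159]
ee_rot: [-3.138, 0.004, -1.91]
force: [0.8, -0.1, -0.6]
width: 0.0875
gripper_force: 0.0
```

Run:
```python
from h import *
to(.511,.315,.215,160.7)
f=arm.grab_frame("side")
cv2.imwrite("pics/side3.png",f[:,:,::-1])
cv2.imwrite("pics/v3.png",crop(f,(265,205),50,5))
```

```text
t 8.07 shift [-0.2195  0.1003  0.0014] turn -0.002 tilt [0.0045 0.0022] q [ 0.5   0.14 -0.31  0.   -1.12 -0.84]
```

View pics/v3.png

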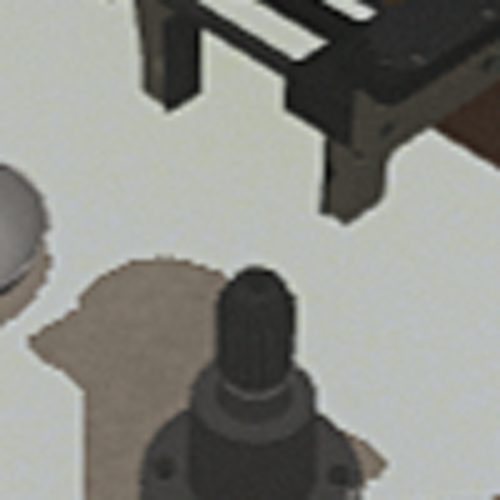

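The chuck stands upright in the collet, with its body just above the rim (crop 257,330), and the gripper is clear. On to the mallet.

To row units: -0.07 m is -0.7, -0.2195 m is -2.195.

hand_motion(increments={"motion":[[0.088, -0.35, 0.16, 0, 0], [0.088, -0.7, 0.32, 0, 0], [0.088, -1.05, 0.48, 0, 0], [0.088, -1.4, 0.64, 0, 0], [0.088, -1.75, 0.8, 0, 0], [0.088, -2.05, 0.94, 0, 0], [0.088, -2.195, 1, 0, 0], [0.088, -2.195, 1, 0, 0], [0.088, -2.195, 1, 0, 0], [0.088, -2.195, 1, 0, 0]]}, squeeze=40)

```text
t: 8.95
eef_pos: [0.5097, 0.3134, 0.2125]
ee_rot: [3.141, -0.002, -1.91]
force: [-1.2, 0.3, 0.3]
width: 0.0882
gripper_force: 0.0
```

Run:
```python
from h import *
to(.511,.315,.075,160.7)
```

```text
t 8.95 shift [-0.0022 -0.0008  0.1375] turn -0.002 tilt [-0.0015 -0.0016] q [ 0.88  0.24 -0.18 -0.   -1.15 -1.22]
```

To row units: 0.138 m is 1.38, 0.125 m is 1.25.

hand_motion(increments={"motion":[[0.088, -0.01, 0, 0.3, 0], [0.088, -0.01, 0, 0.65, 0], [0.088, -0.01, 0, 1, 0], [0.088, -0.01, 0, 1.25, 0], [0.088, -0.01, 0, 1.38, 0], [0.088, -0.01, 0, 1.38, 0], [0.02, -0.01, 0, 1.38, 0], [0.02, -0.01, 0, 1.38, 0], [0.02, -0.01, 0, 1.38, 0], [0.02, -0.01, 0, 1.38, 0], [0.02, -0.01, 0, 1.38, 0], [0.02, -0.01, 0, 1.38, 0], [0.02, -0.01, 0, 1.38, 0], [0.02, -0.01, 0, 1.38, 0], [0.02, -0.01, 0, 1.38, 0], [0.02, -0.01, 0, 1.38, 0], [0.02, -0.01, 0, 1.38, 0], [0.02, -0.01, 0, 1.38, 0], [0.02, -0.01, 0, 1.38, 0], [0.02, -0.01, 0, 1.38, 0]]}, squeeze=50)

```text
t: 10.62
eef_pos: [0.5104, 0.3153, 0.0755]
ee_rot: [3.142, -0.0, -1.91]
force: [1.0, -0.5, 0.4]
width: 0.0233
gripper_force: 50.0
```

Run:
```python
from h import *
to(.511,.315,.075,160.7)
```

```text
t 10.62 shift [ 0.0001 -0.0006  0.0005] turn -0.002 tilt [-0.0001  0.    ] q [ 0.88  0.37 -0.35 -0.   -0.85 -1.22]
```

hand_motion(increments={"motion":[[0.02, 0, 0, -0.3, 0], [0.02, 0, 0, -0.65, 0], [0.02, 0, 0, -1, 0], [0.02, 0, 0, -1.35, 0], [0.02, 0, 0, -1.65, 0], [0.02, 0, 0, -1.8, 0], [0.02, 0, 0, -1.8, 0], [0.02, 0, 0, -1.8, 0]]}, squeeze=50)

```text
t: 11.28
eef_pos: [0.5099, 0.3152, 0.2551]
ee_rot: [3.141, 0.0, -1.91]
force: [-0.5, -0.3, -5.1]
width: 0.0229
gripper_force: 50.0
```

Run:
```python
from h import *
to(.5315,.074,.255,160.7)
```

```text
t 11.28 shift [ 2.203e-01 -1.006e-01 -1.000e-04] turn -0.002 tilt [-0.0006  0.0007] q [ 0.88  0.22 -0.12 -0.   -1.23 -1.22]
```

hand_motion(increments={"motion":[[0.02, 0.3, -0.14, 0, 0], [0.02, 0.65, -0.3, 0, 0], [0.02, 1, -0.46, 0, 0], [0.02, 1.35, -0.62, 0, 0], [0.02, 1.7, -0.78, 0, 0], [0.02, 2, -0.92, 0, 0], [0.02, 2.2, -1.005, 0, 0], [0.02, 2.2, -1.005, 0, 0], [0.02, 2.2, -1.005, 0, 0], [0.02, 2.2, -1.005, 0, 0]]}, squeeze=50)

```text
t: 12.12
eef_pos: [0.5313, 0.0741, 0.2537]
ee_rot: [3.139, -0.002, -1.911]
force: [-0.0, -0.5, -3.6]
width: 0.0232
gripper_force: 50.0
```

Run:
```python
from h import *
to(.5315,.074,.2165,160.7)
f=arm.grab_frame("side");cv2.imwrite("pics/v4.png",crop(f,(265,190),60,5))
```

```text
t 12.12 shift [-0.     -0.0003  0.0372] turn -0.003 tilt [-0.0029 -0.0008] q [ 0.5   0.11 -0.25 -0.   -1.21 -0.84]
```

View pics/v4.png

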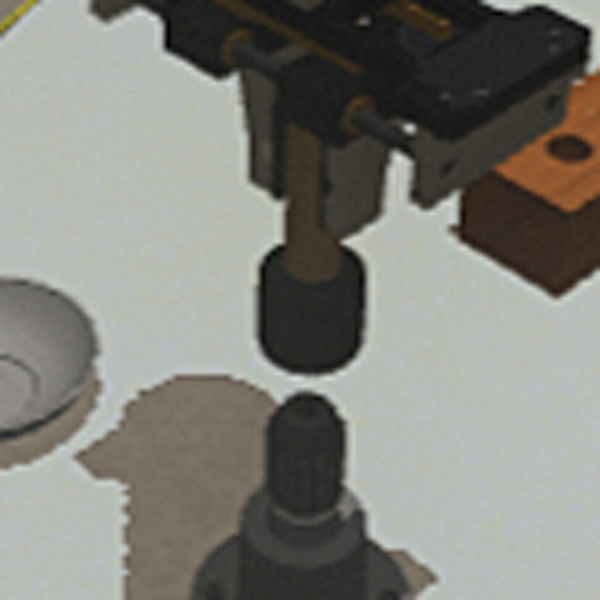

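The mallet face is directly over the chuck's nose, both near crop column 307, with a clear gap. First tap.

hand_motion(increments={"motion":[[0.02, 0, 0, 0.15, 0], [0.02, 0, 0, 0.3, 0], [0.02, 0, 0, 0.38, 0], [0.02, 0, 0, 0.43, 0], [0.02, 0, 0, 0.47, 0], [0.02, 0, 0, 0.47, 0]]}, squeeze=50)

```text
t: 12.67
eef_pos: [0.5319, 0.075, 0.2088]
ee_rot: [3.141, -0.0, -1.909]
force: [-1.9, -0.2, -1.7]
width: 0.0236
gripper_force: 50.0
```

To row units: -0.047 m is -0.47, -0.03 m is -0.3.

hand_motion(increments={"motion":[[0.02, 0, 0, -0.1, 0], [0.02, 0, 0, -0.3, 0], [0.02, 0, 0, -0.47, 0], [0.02, 0, 0, -0.47, 0], [0.02, 0, 0, -0.47, 0]]}, squeeze=50)

```text
t: 13.08
eef_pos: [0.5327, 0.0749, 0.2567]
ee_rot: [-3.14, 0.002, -1.91]
force: [0.3, -0.1, -5.0]
width: 0.0231
gripper_force: 50.0
```

Run:
```python
from h import *
to(.5315,.074,.2165,160.7)
f=arm.grab_frame("side");cv2.imwrite("pics/v5.png",crop(f,(265,190),60,5))
```

```text
t 13.08 shift [0.0013 0.0009 0.0402] turn -0.002 tilt [0.0024 0.0014] q [ 0.5   0.11 -0.24 -0.   -1.21 -0.84]
```

View pics/v5.png

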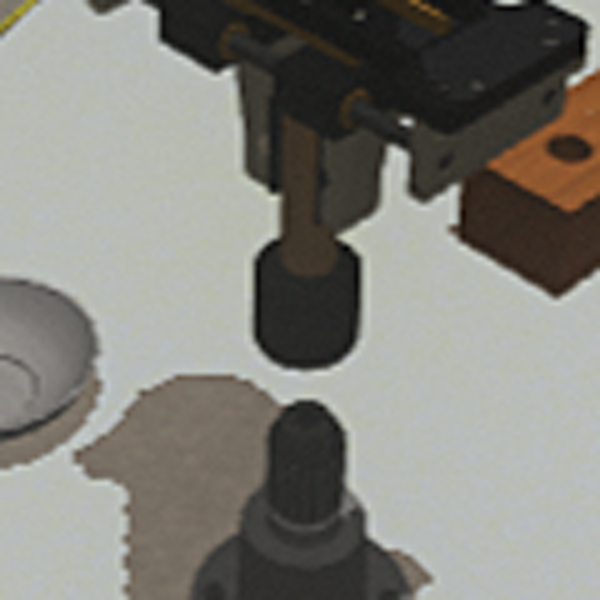

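The first tap drove the nose down about 1.6 px (roughly 5 mm), so the collet is at about 8 mm. The mallet is lifted clear. Second tap.

To row units: 0.057 m is 0.57, 0.055 m is 0.55.

hand_motion(increments={"motion":[[0.02, 0, 0, 0.2, 0], [0.02, 0, 0, 0.35, 0], [0.02, 0, 0, 0.45, 0], [0.02, 0, 0, 0.5, 0], [0.02, 0, 0, 0.53, 0], [0.02, 0, 0, 0.55, 0], [0.02, 0, 0, 0.57, 0], [0.02, 0, 0, 0.57, 0], [0.02, 0, 0, 0.57, 0]]}, squeeze=50)

```text
t: 13.88
eef_pos: [0.5329, 0.0742, 0.2013]
ee_rot: [-3.139, 0.001, -1.909]
force: [-5.9, 1.7, 17.1]
width: 0.0231
gripper_force: 50.1
```

To row units: 0.002 m is 0.02, 0.001 m is 0.01.

hand_motion(increments={"motion":[[0.02, 0, 0, 0.01, 0], [0.02, 0, 0, 0.02, 0], [0.02, 0, 0, 0.02, 0]]}, squeeze=50)

```text
t: 14.13
eef_pos: [0.5336, 0.0743, 0.2012]
ee_rot: [-3.137, 0.001, -1.908]
force: [-10.1, 0.5, 29.1]
width: 0.0233
gripper_force: 50.1
```

hand_motion(increments={"motion":[[0.02, 0, 0, -0.1, 0], [0.02, 0, 0, -0.3, 0], [0.02, 0, 0, -0.55, 0], [0.02, 0, 0, -0.6, 0], [0.02, 0, 0, -0.6, 0]]}, squeeze=50)

```text
t: 14.55
eef_pos: [0.533, 0.0748, 0.258]
ee_rot: [-3.139, 0.002, -1.91]
force: [-0.3, -0.2, -4.2]
width: 0.0235
gripper_force: 50.0
```

Run:
```python
from h import *
to(.511,.315,.256,160.7)
f=arm.grab_frame("side");cv2.imwrite("pics/v6.png",crop(f,(265,190),60,5))
```

```text
t 14.55 shift [-0.2192  0.1006  0.0023] turn -0.002 tilt [0.003  0.0014] q [ 0.5   0.11 -0.24  0.   -1.21 -0.84]
```

View pics/v6.png

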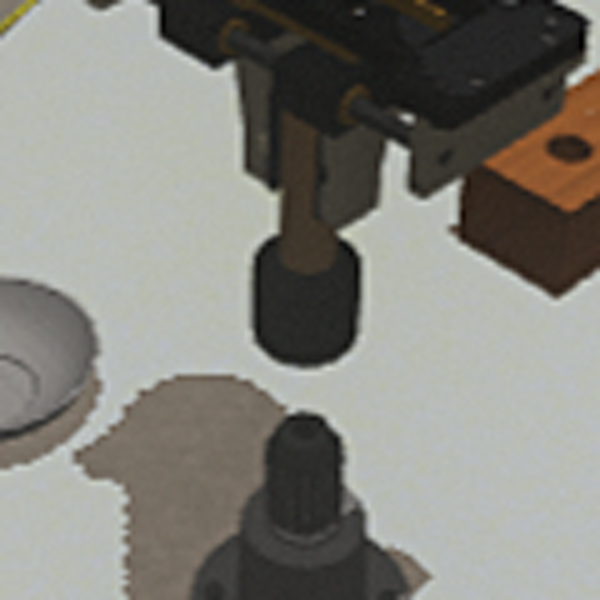

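The nose is now at crop row 412, and the push met a hard stop at TCP 0.2012, which matches the predicted home height. The collet is home, so I'll return the mallet.

To row units: -0.219 m is -2.19, -0.2 m is -2.

hand_motion(increments={"motion":[[0.02, -0.3, 0.14, 0, 0], [0.02, -0.65, 0.3, 0, 0], [0.02, -1, 0.46, 0, 0], [0.02, -1.35, 0.62, 0, 0], [0.02, -1.7, 0.78, 0, 0], [0.02, -2, 0.92, 0, 0], [0.02, -2.19, 1.005, 0, 0], [0.02, -2.19, 1.005, 0, 0], [0.02, -2.19, 1.005, 0, 0], [0.02, -2.19, 1.005, 0, 0]]}, squeeze=50)

```text
t: 15.43
eef_pos: [0.5094, 0.3138, 0.2546]
ee_rot: [3.14, -0.003, -1.91]
force: [0.7, -0.2, -3.8]
width: 0.0232
gripper_force: 50.0
```

hand_motion(increments={"motion":[[0.02, 0, 0, 0.3, 0], [0.02, 0, 0, 0.65, 0], [0.02, 0, 0, 1, 0], [0.02, 0, 0, 1.3, 0], [0.02, 0, 0, 1.5, 0], [0.02, 0, 0, 1.65, 0], [0.02, 0, 0, 1.7, 0], [0.02, 0, 0, 1.7, 0], [0.02, 0, 0, 1.7, 0]]}, squeeze=50)

```text
t: 16.18
eef_pos: [0.5107, 0.3139, 0.0871]
ee_rot: [-3.141, 0.0, -1.91]
force: [0.6, 0.5, -3.7]
width: 0.0233
gripper_force: 50.0
```

Run:
```python
from h import *
to(.511,.315,.0755,160.7)
```

```text
t 16.18 shift [-0.0012  0.0001  0.0116] turn -0.003 tilt [0.0005 0.    ] q [ 0.88  0.36 -0.34  0.   -0.88 -1.22]
```

hand_motion(increments={"motion":[[0.02, 0, 0, 0.04, 0], [0.02, 0, 0, 0.08, 0], [0.02, 0, 0, 0.105, 0], [0.02, 0, 0, 0.105, 0], [0.02, 0, 0, 0.105, 0]]}, squeeze=50)

```text
t: 16.6
eef_pos: [0.5101, 0.3143, 0.0762]
ee_rot: [-3.142, 0.0, -1.91]
force: [-0.6, -0.4, -4.6]
width: 0.0238
gripper_force: 50.0
```

hand_motion(increments={"motion":[[0.02, 0, 0, 0.01, 0], [0.02, 0, 0, 0.01, 0]]}, squeeze=50)

```text
t: 16.77
eef_pos: [0.5104, 0.3146, 0.0755]
ee_rot: [-3.141, 0.001, -1.909]
force: [-0.7, -0.2, -2.0]
width: 0.0233
gripper_force: 50.0
```

Contact with the bench is beginning. I'll release and lift.

hand_motion(increments={"motion":[[0.02, 0, 0, 0.004, 0], [0.04, 0, 0, 0.004, 0], [0.088, 0, 0, 0.004, 0], [0.088, 0, 0, 0.004, 0], [0.088, 0, 0, 0.004, 0], [0.088, 0, 0, 0.004, 0], [0.088, 0, 0, 0.004, 0], [0.088, 0, 0, 0.004, 0], [0.088, 0, 0, -0.2, 0], [0.088, 0, 0, -0.5, 0], [0.088, 0, 0, -0.85, 0], [0.088, 0, 0, -1.2, 0], [0.088, 0, 0, -1.5, 0], [0.088, 0, 0, -1.5, 0], [0.088, 0, 0, -1.5, 0], [0.088, 0, 0, -1.5, 0]]}, squeeze=50)

```text
t: 18.1
eef_pos: [0.5097, 0.3141, 0.2246]
ee_rot: [3.141, -0.0, -1.91]
force: [-0.6, -0.4, -0.4]
width: 0.0876
gripper_force: 0.0
```

Run:
```python
from h import *
f=arm.grab_frame("side");cv2.imwrite("pics/v7.png",f[:,:,::-1])
```

```text
(no output)
```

View pics/v7.png

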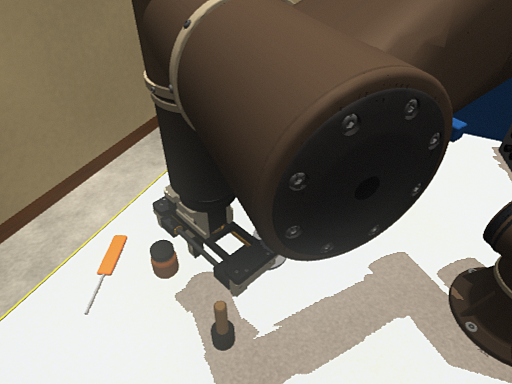

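The mallet stands upright at its original spot (221,325), the jar hasn't moved, and the gripper is clear above.

```bash
python3 -c "
from station import arm
print(arm.job_done())"
```

```text
the job is handed in; nothing more can be done
None
```

I put the chuck in the collet, drove it home with two mallet taps, stood the mallet back upright on the bench and handed the job in at about 18 s; the hand-in gave no verdict.

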